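Put the tube lamp on charge

ROBOT

A 6-joint arm with a two-finger parallel gripper is mounted at the origin on the work surface. World frame = base frame: x ahead of the robot, y to its left, z up, the work surface at z = 0. Lengths are in m, angles in rad, forces in N, time in s.
With the tool pointing down it reaches from about 0.25 to 0.725 m from the base axis. Payload 9.7 kg.
Tool frame: the origin (TCP) lies midway between the tips of the shut fingers; the grasp point (between the pads) lies 19 mm behind it (tcp_to_grasp is the distance from the TCP to the grasp point, in m); y points along the fingers, z is the direction in which the jaws open and shut, and the axes are right-handed (so a half turn about y gives the same grasp; the last joint's range is limited). The gripper opens to 85 mm and grips with 20 to 120 N. Pads are 22 mm wide; open, the fingers measure 114 mm over their backs; the gripper's body (76 mm by 85 mm) begins 54 mm behind the grasp point. The pads swing forward as they close: fully open they stand 13 mm farther back than shut.
Start: joints at [1.21, 0.087, 0.176, 1.66, 0, 1.571], TCP at [0.194, 0.515, 0.207] pointing down, gripper open.
Joint ranges: [-3.13, 3.13], [-0.85, 1.81], [-1.15, 1.24], [-2.2, 2.28], [-1.44, 1.52], [-3.14, 3.14]. Speed limits (rad/s): [2.22, 2.22, 2.57, 3.14, 3.14, 3.14].

INTERFACE

Orientations are given as a rotation vector (axis times angle).
In Python, from station import * gives the robot as it stands.
- The arm moves only by the tool send_rows, never from a script. Its argument "rows" is one flat list of numbers, 6 for each row, row after row: the shift along the world's x, y, z normalised to -1 to 1, where 1 is 0.15 m, then the turn, a rotation vector about the world's x, y, z normalised to -1 to 1, where 1 is 180 degrees. In form: [dx, dy, dz, ax, ay, az, dx, dy, dz, ax, ay, az, ...]. A call has 1 to 8 rows; each row is the pose to reach, as a shift and turn from the pose measured when the call began, turning the shorter way round; what a row does not reach only later rows make up. A row lasts 1/10 s, in which the tool goes at most 50 mm and 8.59 degrees, less where a joint would pass 70% of its speed; a pose out of reach is approached as far as the arm can. A call with a number of a shift or a turn outside -1 to 1 is refused whole. A call with a gripper value outside its range is refused whole. "claw" is the opening, from 0 (shut) to 1 (fully open), set as the call begins (left out, the last holds). The fingers move at their own pace and stop on an object; "squeeze" is the grip in N (left out, the last holds). Time passes only in rows, so rows that repeat a pose let the fingers close. It gives the time, the measured TCP pose, the force and the opening at its end, in the units of the state.
- get_obs(): the state, without advancing time (a new reading comes with each control period).
- get_image(name): name is "scene" or "top" or "wrist"; returns (picture, depth): 480x640x3 uint8, blue, green, red; 480x640 float32, m along the optical axis (not along the pixel's ray), 0 where there is no reading.
- camera_info(name): a dict with "K" (3x3 intrinsics, pixels), "R" (3x3) and "t" (3): a world point X has camera coordinates R X + t; the wrist camera has in their place "T_tool_cam" (4x4, takes a point from camera to tool coordinates, whose origin is the TCP and whose axes are the tool frame's). Camera axes: x right, y down, z forward; pixel columns grow to the right and rows downward; lengths in m; the calibration is good to about 2 mm. The wrist camera is an equidistant fisheye: a pixel r from the principal point sees the ray r / f radians off the axis. A picture is of the moment at which its call begins: read the wrist's pose just before it. camera_info takes no time and is no camera call.
- finish_job(): hands the job in, once; it reports no verdict.
The state is a dict: "time_s": time; "qpos": joint angles; "qvel": joint speeds; "tau": joint torques, N m; "eef_pos": TCP position; "tool_rot": TCP orientation; "contact_force": force on the tool from outside, world axes, zero at the start; "moment": the same for the moment, N m; "finger_gap": finger opening in m.
Only numpy, scipy, OpenCV 4.12 (cv2) and the standard library are available. Lean on these libraries where they do the work, as an engineer would, in place of code of your own. Each camera call takes 0.05 s, during which the arm holds its last target.

TASK

Pull the cordless tube lamp sideways out of its two spring clips into the trough in front of them, and push it along the trough until its end is fully home against the tall charging block. Do not let it fall onto the bench, leave the other things on the bench alone, and let go of it at the end.

Things in the scene. Friction and masses are not known exactly. Their poses are not given: they have to be found in the camera images.
- lamp_mid (a point): Centre of the cordless tube lamp: a loose straight cylinder 22 mm in diameter, 150 mm long, flat ends, 60 to 130 g, white with bare aluminium ends, alike at both ends (either may meet the charging block). x runs along it (either way round; y and z turn as it rolls). At the start it is held level in the stand's two clips.
- stand: Fixed grey stand, 210 mm long (y), from x = -82 to +40 mm. Origin on the bench (z = 0), right under the middle of the clipped lamp's axis; z up, y along the clipped lamp, -x is the way the clips open, towards the trough. All sizes below are in this frame. Its base plate is 8 mm thick; between the clip posts nothing else stands behind the lamp.
- clips_mid (a point): Middle between two C-shaped steel spring clips (stand x = 0, y = 0, z = 72 mm), on the axis of a clipped lamp. Clips 12 mm wide, at y = -55 and +55 mm, jaws up to z = 90 mm, a post behind each (x = 11 to 27 mm, 12 mm wide, up to z = 92 mm). The gap between them, 98 mm, is open: fingers can reach down behind the lamp. Axes as the stand's.
- deck_mid (a point): Middle of a short deck sloping from the clips down to the trough (y within 38 mm; top z = 51 mm at x = -16 mm, 42 mm at x = -50 mm). The clips resist a pull to -x with 6 to 15 N in all and snap open; the lamp is free some 20 mm out, drops about 10 mm and rolls into the trough. Pulled by one finger at mid-length, one clip may open before the other (then draw the held half out too); two points 45 mm apart draw it out straight.
- trough_mid (a point): Centre of the trough at the height of a lamp's axis lying in it (stand x = -62, y = 0, z = 47 mm). Flat floor at z = 36 mm, y = -105 to +105 mm. Front wall: inner face x = -74 mm, 4 mm thick, up to z = 54 mm, only for y within 38 mm, so a lamp's ends stand free of walls. A lamp in it lies along y and slides with little resistance.
- dock_mid (a point): Centre of the charging block, 47 mm above the bench: a fixed black box 50 mm (across the trough) by 30 mm (along it) by 74 mm high that closes one end of the trough, at stand x = -62 mm, y = +120 or -120 mm (it differs from start to start). Its face to the trough is 15 mm from this point; with the lamp home the lamp's centre is 90 mm from it.
- blank: Fixed black blanking plate at the other, open end of the trough: 50 by 30 mm like the charging block but only 30 mm high, lower than the trough floor, so that fingers pass over it. Origin: centre of its underside.
- bottle: Bystander: white bottle 44 mm in diameter, 110 mm high, standing loose. Origin: centre of its underside.
- driver: Bystander: loose screwdriver lying behind the stand. Origin on its underside, x along it.
- phone: Bystander: loose dark flat slab (a telephone), 146 by 71 by 8 mm, lying flat. Origin: centre of its underside.
Things that resemble listed ones, but are neither listed nor needed, are in the scene too. Of the things like the stand, leave any that is turquoise; of the rest the larger one is meant. Of the things that look like the part that bears lamp_mid, the middle-sized one is meant.

How it is judged:
By the outcome, as a careful person would: the job done as asked, in the order asked, and still so for the second after the job is handed in, with the robot touching nothing.
It also fails if it takes over 35 s, if anything falls off the work surface, if the arm or the gripper's body presses on something with over 40 N, if the wrist force passes 120 N, or if a joint passes its speed limit or range.

## Working session

There is one attempt and no reset: what is moved stays moved. The work goes in short steps, Python scripts to look and compute and a tool call to move; the robot and the scene stay as the last step left them, time stands still between calls to the robot, and variables do not carry over. Pictures are saved under pics/ and viewed, and the job is handed in when it is done.

Besides the shell and the picture viewer there is one more tool, called after ">>>" as a command line: name --argument value ..., lists and objects as JSON in quotes. send_rows: Moves the arm, as the interface text tells. Scaled input: -1 to 1 covers 0.15 m each way for a shift and 180 degrees each way for a turn. Its arguments: {"type":"object","properties":{"rows":{"type":"array"},"claw":{"type":"number"},"squeeze":{"type":"number"}},"required":["rows"]}

```bash
mkdir -p pics; ls; python3 - <<'E'
from station import *
import cv2,numpy as np
o=get_obs();print(o)
for n in ["scene","top","wrist"]:
    p,d=get_image(n);cv2.imwrite(f"pics/{n}0.png",p);np.save(f"pics/{n}0.npy",d);print(n,camera_info(n))
E
```

```text
pics
{'time_s': 0.0, 'qpos': array([1.20999817e+00, 8.74517728e-02, 1.75134545e-01, 1.65979131e+00,
       1.02739682e-05, 1.57080346e+00]), 'qvel': array([0.00013559, 0.00013897, 0.00053905, 0.00054084, 0.00116323,
       0.00122631]), 'tau': array([ 7.03304922e-04, -5.20393109e+01,  4.64798176e+01,  1.66295929e-02,
       -1.93119155e-05,  9.09514682e-06]), 'eef_pos': array([0.19406769, 0.51434853, 0.20648786]), 'tool_rot': array([-1.55348591,  0.2833416 , -0.28295412]), 'contact_force': array([-0.1492685 ,  0.066856  ,  0.21418943]), 'moment': array([-0.00248778,  0.03707545, -0.01193037]), 'finger_gap': 0.08574871472046813}
scene {'K': array([[485.83317103,   0.        , 323.05932711],
       [  0.        , 485.83317103, 240.46735804],
       [  0.        ,   0.        ,   1.        ]]), 'R': array([[ 0.79084212,  0.61201162,  0.00324268],
       [ 0.32829931, -0.41974532, -0.84618759],
       [-0.51651554,  0.67026536, -0.53287527]]), 't': array([-0.49041406, -0.12101799,  1.33678434])}
top {'K': array([[471.42931451,   0.        , 311.86382424],
       [  0.        , 471.42931451, 235.95088   ],
       [  0.        ,   0.        ,   1.        ]]), 'R': array([[-0.0184501 , -0.9996504 , -0.01893857],
       [-0.991122  ,  0.02078061, -0.13132155],
       [ 0.13166919,  0.01634754, -0.99115891]]), 't': array([0.04221444, 0.57998777, 0.79992204])}
wrist {'K': array([[371.64829954,   0.        , 313.85593853],
       [  0.        , 371.64829954, 239.17904393],
       [  0.        ,   0.        ,   1.        ]]), 'T_tool_cam': array([[-7.94607405e-04,  9.61203605e-01,  2.75838718e-01,
        -7.18753646e-02],
       [ 3.33037705e-04, -2.75838535e-01,  9.61203928e-01,
        -1.66281090e-01],
       [ 9.99999629e-01,  8.55644452e-04, -1.00933700e-04,
         1.55022672e-04],
       [ 0.00000000e+00,  0.00000000e+00,  0.00000000e+00,
         1.00000000e+00]])}
```

View pics/scene0.png

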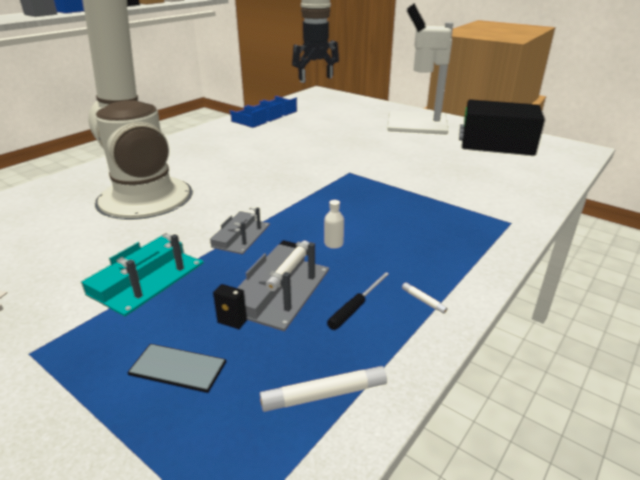

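View pics/top0.png

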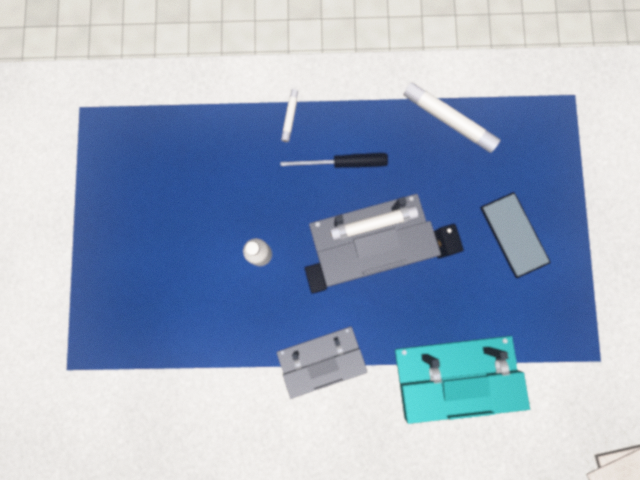

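View pics/wrist0.png

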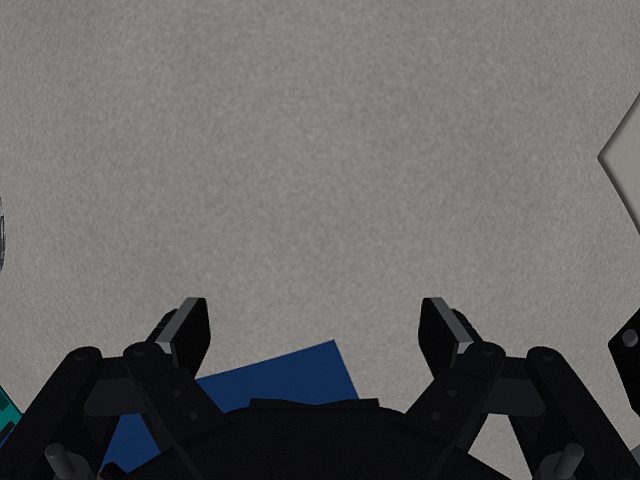

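```bash
python3 - <<'E'
import cv2,numpy as np
p=cv2.imread("pics/top0.png");d=np.load("pics/top0.npy")
c=p[180:310,290:480];cv2.imwrite("pics/topcrop.png",cv2.resize(c,None,fx=4,fy=4,interpolation=cv2.INTER_CUBIC))
p=cv2.imread("pics/scene0.png")
c=p[190:350,190:370];cv2.imwrite("pics/scenecrop.png",cv2.resize(c,None,fx=4,fy=3.7,interpolation=cv2.INTER_CUBIC))
E
```

```text
(no output)
```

View pics/topcrop.png

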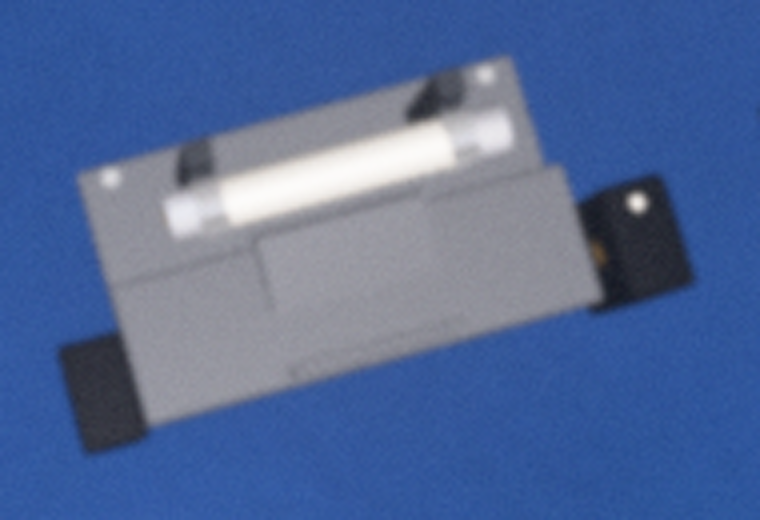

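View pics/scenecrop.png

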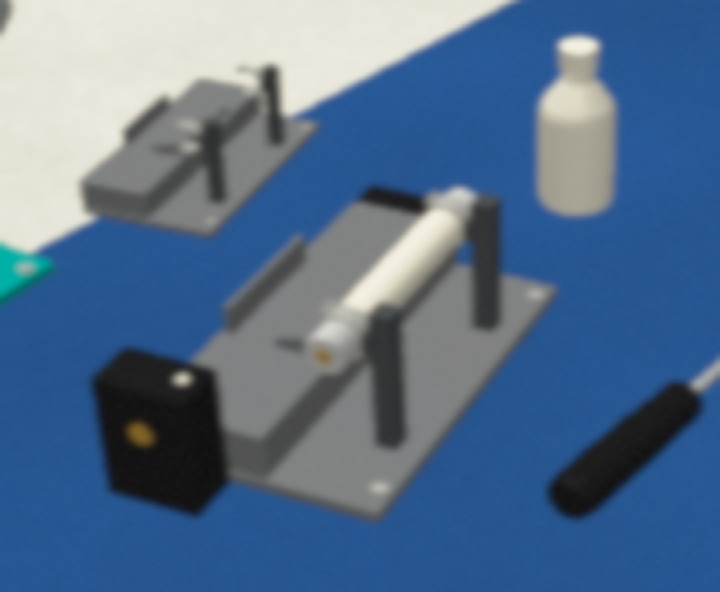

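```bash
cat >h.py <<'E'
import numpy as np,cv2
from station import *
from scipy.spatial.transform import Rotation as Ro
def pr(cam,X):
    c=camera_info(cam);Y=np.atleast_2d(X)@c['R'].T+c['t'];q=Y@c['K'].T;return q[:,:2]/q[:,2:]
def S(p,q):
    p=np.atleast_2d(p).astype(float);c,s=np.cos(q[2]),np.sin(q[2])
    return np.c_[q[0]+c*p[:,0]-s*p[:,1],q[1]+s*p[:,0]+c*p[:,1],p[:,2]]
E
python3 - <<'E'
from h import *
from scipy.optimize import least_squares
P=np.array([[40,105,8],[40,-105,8],[-82,105,36],[-82,-105,36],[0,75,72],[0,-75,72]])/1000
U=np.array([[80,174],[510,57],[150,425],[602,300],[168,216],[513,130]])/4+[289.6,179.6]
f=lambda q:(pr("top",S(P,q))-U).ravel()
r=least_squares(f,[.4,-.1,.2]);print(r.x,r.fun.reshape(-1,2))
sp=np.array([[40,-105,8],[40,105,8],[27,-61,92],[27,61,92],[27,-61,8],[0,-75,72]])/1000
print((pr("scene",S(sp,r.x))-[190,190])*[4,3.7])
def boxtop(z): return np.array([[-62+a,-120+b,z] for a in(-25,25) for b in (-15,15)])/1000
for z in (74,84): print((pr("top",S(boxtop(z),r.x))-[289.6,179.6])*4,(pr("scene",S(boxtop(z),r.x))-[190,190])*[4,3.7])
for n,x in dict(clips=(0,0,72),trough=(-62,0,47),dock=(-62,-120,47),home=(-62,-30,47)).items(): print(n,S(np.array(x)/1000,r.x))
E
```

```text
[ 0.59644777 -0.07596176  0.24264255] [[-0.30326784 -0.62685705]
 [ 1.34423506 -0.51124796]
 [-0.33602621  0.2153494 ]
 [ 1.4885627   0.54408272]
 [-0.20538818  0.69559015]
 [-1.87490304 -0.43313912]]
[[375.14671358 513.45611293]
 [558.05704537 286.09608117]
 [387.74452325 319.39257245]
 [500.95500782 196.11104913]
 [394.21980823 452.24135078]
 [322.14499814 354.44725544]]
[[702.80327334 286.9559992 ]
 [634.3526855  305.39529787]
 [667.38123287 173.80722469]
 [599.47286543 192.02797433]] [[ 84.10118353 375.70464302]
 [122.41816481 341.17066759]
 [180.10522494 402.63652942]
 [216.6061197  366.70696246]]
[[710.10115169 284.57744538]
 [640.78975751 303.24838015]
 [674.17461892 170.03104526]
 [605.41911056 188.47792594]] [[ 81.39157623 359.15100932]
 [120.01170002 324.84478536]
 [177.94906776 385.91859761]
 [214.73299329 350.21708007]]
clips [[ 0.59644777 -0.07596176  0.072     ]]
trough [[ 0.53626397 -0.09085842  0.047     ]]
dock [[ 0.5650962  -0.20734319  0.047     ]]
home [[ 0.54347203 -0.11997961  0.047     ]]
```

```bash
cat >>h.py <<'E'
Q=np.array([0.59644777,-0.07596176,0.24264255])
def target(p,q=None,R=None,yaw=None):
    q=Q if q is None else q
    o=get_obs();W=S(np.array(p)/1000,q)[0];R0=Ro.from_rotvec(o['tool_rot'])
    dl=(W-o['eef_pos'])/.15
    print('W',W.round(4),'row',dl.round(3),end=' ')
    # jaw z along stand y, y down
    for s in (1,-1):
        z=s*np.array([-np.sin(q[2]),np.cos(q[2]),0]);y=np.array([0,0,-1.]);x=np.cross(y,z)
        Rt=Ro.from_matrix(np.c_[x,y,z]);print(s,((Rt*R0.inv()).as_rotvec()/np.pi).round(4),end=' ')
    print()
E
python3 - <<'E'
from h import *
print(Ro.from_rotvec(get_obs()['tool_rot']).as_matrix().round(3))
target([24,0,190]); target([24,0,54])
E
```

```text
[[ 0.936 -0.     0.353]
 [-0.353 -0.001  0.936]
 [-0.    -1.    -0.001]]
W [ 0.6197 -0.0702  0.19  ] row [ 2.838 -3.897 -0.111] 1 [ 0.0003 -0.      0.1921] -1 [-0.000e+00 -4.000e-04 -8.079e-01] 
W [ 0.6197 -0.0702  0.054 ] row [ 2.838 -3.897 -1.018] 1 [ 0.0003 -0.      0.1921] -1 [-0.000e+00 -4.000e-04 -8.079e-01]
```

>>> send_rows --rows '[0.12, -0.16, 0.02, 0, 0, 0.008, 0.3, -0.4, 0.04, 0, 0, 0.02, 0.5, -0.68, 0.06, 0, 0, 0.034, 0.71, -0.97, 0.08, 0, 0, 0.048]' --claw 0.53

```text
time_s: 0.55
eef_pos: [0.2978, 0.3719, 0.2181]
tool_rot: [-1.566, 0.163, -0.162]
contact_force: [2.4, 1.0, 0.3]
finger_gap: 0.0452
```

>>> send_rows --rows '[0.24, -0.32, 0, 0, 0, 0.016, 0.48, -0.65, 0, 0, 0, 0.032, 0.71, -0.97, 0, 0, 0, 0.048]'

```text
time_s: 0.85
eef_pos: [0.3865, 0.2503, 0.2181]
tool_rot: [-1.572, 0.042, -0.042]
contact_force: [0.5, 1.2, -0.5]
finger_gap: 0.0454
```

>>> send_rows --rows '[0.24, -0.32, 0, 0, 0, 0.016, 0.48, -0.65, 0, 0, 0, 0.032, 0.71, -0.97, 0, 0, 0, 0.048]'

```text
time_s: 1.15
eef_pos: [0.4749, 0.129, 0.2181]
tool_rot: [-1.571, -0.078, 0.077]
contact_force: [1.3, 0.4, 1.1]
finger_gap: 0.0447
```

```bash
python3 - <<'E'
from h import *
o=get_obs();print(o['time_s'],o['eef_pos'],o['qpos'],o['finger_gap'])
target([24,0,190])
E
```

```text
1.15 [0.47490757 0.12895686 0.2180662 ] [ 2.65910750e-01 -4.71875862e-02  6.08561445e-02  1.67875474e+00
 -1.21506895e-03  1.67095182e-01] 0.04471979886059495
W [ 0.6197 -0.0702  0.19  ] row [ 0.966 -1.328 -0.187] 1 [0.0004 0.0002 0.0458] -1 [ 2.000e-04 -5.000e-04 -9.542e-01]
```

Joints fine. Finish the approach, still high, then look with the wrist camera.

>>> send_rows --rows '[0.2, -0.28, 0, 0, 0, 0.01, 0.45, -0.62, 0, 0, 0, 0.022, 0.66, -0.92, 0, 0, 0, 0.036, 0.7, -0.97, 0, 0, 0, 0.0458]'

```text
time_s: 1.55
eef_pos: [0.5811, -0.0195, 0.2173]
tool_rot: [-1.564, -0.19, 0.191]
contact_force: [-0.1, 0.5, -0.1]
finger_gap: 0.0449
```

>>> send_rows --rows '[0.13, -0.18, -0.05, 0, 0, 0, 0.26, -0.36, -0.1, 0, 0, 0, 0.26, -0.36, -0.1, 0, 0, 0, 0.26, -0.36, -0.1, 0, 0, 0]'

```text
time_s: 1.95
eef_pos: [0.6199, -0.074, 0.2013]
tool_rot: [-1.563, -0.188, 0.191]
contact_force: [-1.2, 0.5, 0.9]
finger_gap: 0.0452
```

```bash
python3 - <<'E'
from h import *
o=get_obs();print(o['time_s'],o['eef_pos'],o['qpos'],o['finger_gap'])
target([24,0,190])
p,d=get_image("wrist");cv2.imwrite("pics/w1.png",p);np.savez("pics/w1.npz",d=d,e=o['eef_pos'],r=o['tool_rot'])
E
```

```text
1.95 [ 0.61988413 -0.07401253  0.20128191] [-1.18246260e-01  2.72217441e-01  3.76778227e-01  1.67726132e+00
 -1.18866720e-03 -3.59457155e-01] 0.04522146268020368
W [ 0.6197 -0.0702  0.19  ] row [-0.001  0.025 -0.075] 1 [ 0.0003 -0.0006  0.0005] -1 [-1.000e-03 -5.000e-04 -9.995e-01]
```

View pics/w1.png

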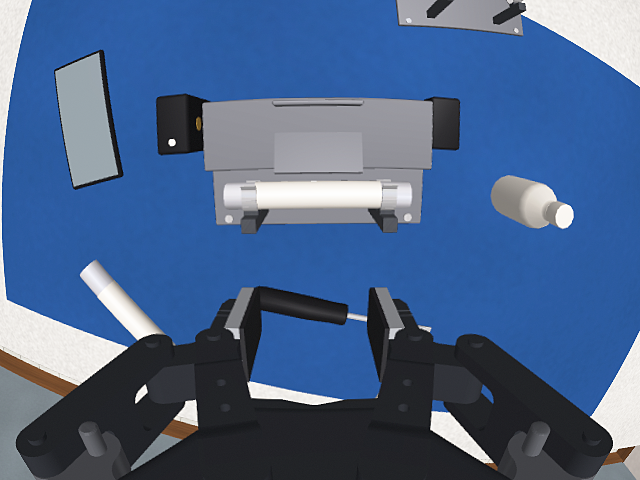

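```bash
python3 - <<'E'
import cv2
p=cv2.imread("pics/w1.png");c=p[90:240,190:440];cv2.imwrite("pics/w1c.png",cv2.resize(c,None,fx=3.2,fy=3.2,interpolation=cv2.INTER_CUBIC))
E
```

```text
(no output)
```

View pics/w1c.png

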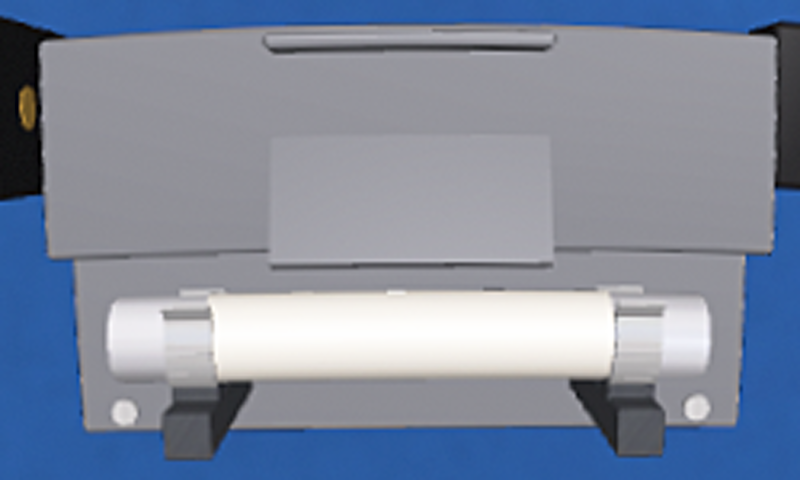

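```bash
cat >>h.py <<'E'
def prw(X,e,r):
    c=camera_info("wrist");T=c['T_tool_cam'];K=c['K']
    R=Ro.from_rotvec(r).as_matrix();t=(np.atleast_2d(X)-e)@R
    Y=(t-T[:3,3])@T[:3,:3];n=np.hypot(Y[:,0],Y[:,1]);th=np.arctan2(n,Y[:,2])
    return np.c_[Y[:,0]/n*th*K[0,0]+K[0,2],Y[:,1]/n*th*K[1,1]+K[1,2]]
E
python3 - <<'E'
from h import *
from scipy.optimize import least_squares
z=np.load("pics/w1.npz")
P=np.array([[40,-105,8],[40,105,8],[-82,-105,36],[-82,105,36],[27,-61,92],[27,-49,92],[27,49,92],[27,61,92],[-16,-38,51],[-16,38,51],[-50,-38,42],[-50,38,42],[0,-75,72],[0,75,72]])/1000
U=np.array([[85,430],[738,427],[40,41],[778,42],[165,458],[210,458],[617,455],[662,453],[270,265],[553,263],[270,136],[550,136],[107,340],[712,338]])/3.2+[189.7,89.7]
f=lambda q:(prw(S(P,q),z['e'],z['r'])-U).ravel()
print(f(Q).reshape(-1,2).round(1).tolist())
r=least_squares(f,Q,loss='soft_l1');print(r.x,f(r.x).reshape(-1,2).round(1).tolist())
Pt=np.array([[40,105,8],[40,-105,8],[-82,105,36],[-82,-105,36],[0,75,72],[0,-75,72]])/1000
Ut=np.array([[80,174],[510,57],[150,425],[602,300],[168,216],[513,130]])/4+[289.6,179.6]
print((pr("top",S(Pt,r.x))-Ut).round(1).tolist())
E
```

```text
[[-2.7, 1.5], [-1.3, 2.4], [-1.8, -0.1], [-0.3, -0.1], [-2.3, 2.0], [-1.3, 2.0], [-2.2, 2.9], [-1.3, 3.5], [-1.6, 1.2], [-1.3, 1.9], [-1.0, 2.0], [-1.1, 2.1], [2.4, 0.8], [-3.9, 1.4]]
[ 0.5946027  -0.07505264  0.24822168] [[-1.3, 0.6], [0.2, 0.4], [-0.9, -1.2], [0.6, -2.4], [-0.6, 0.5], [0.5, 0.4], [-0.3, 0.6], [0.7, 1.1], [-0.2, -0.3], [0.2, -0.1], [0.1, 0.4], [0.2, 0.1], [3.9, -0.7], [-2.3, -1.0]]
[[-0.8, 0.7], [0.7, 0.2], [-0.5, 1.5], [1.2, 1.2], [-0.6, 2.0], [-2.4, 0.4]]
```

```bash
sed -i 's/^Q=.*/Q=np.array([0.5953,-0.0754,0.2470])/' h.py; python3 - <<'E'
from h import *
target([27,0,110]);target([27,0,56])
E
```

```text
W [ 0.6215 -0.0688  0.11  ] row [ 0.011  0.03  -0.613] 1 [ 0.0003 -0.0003  0.0015] -1 [-5.000e-04 -5.000e-04 -9.985e-01] 
W [ 0.6215 -0.0688  0.056 ] row [ 0.011  0.03  -0.973] 1 [ 0.0003 -0.0003  0.0015] -1 [-5.000e-04 -5.000e-04 -9.985e-01]
```

>>> send_rows --rows '[0.01, 0.03, -0.15, 0, 0, 0.0015, 0.01, 0.03, -0.35, 0, 0, 0.0015, 0.01, 0.03, -0.5, 0, 0, 0.0015, 0.01, 0.03, -0.6, 0, 0, 0.0015, 0.01, 0.03, -0.6, 0, 0, 0.0015, 0.01, 0.03, -0.6, 0, 0, 0.0015]'

```text
time_s: 2.6
eef_pos: [0.6214, -0.0684, 0.1133]
tool_rot: [-1.563, -0.194, 0.194]
contact_force: [-0.1, -0.7, -0.2]
finger_gap: 0.0453
```

```bash
python3 - <<'E'
from h import *
target([27,0,56])
p,d=get_image("wrist");cv2.imwrite("pics/w2.png",p)
E
```

```text
W [ 0.6215 -0.0688  0.056 ] row [ 0.    -0.003 -0.382] 1 [ 0.0004  0.0001 -0.0002] -1 [-1.000e-04  6.000e-04  9.998e-01]
```

View pics/w2.png

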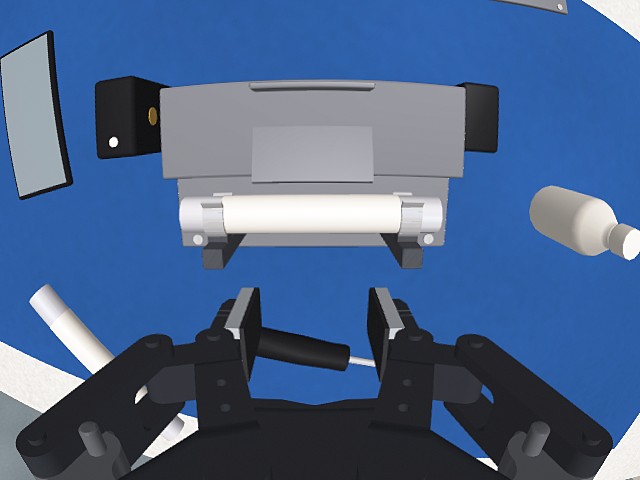

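>>> send_rows --rows '[0, 0, -0.1, 0, 0, 0, 0, 0, -0.2, 0, 0, 0, 0, 0, -0.3, 0, 0, 0, 0, 0, -0.38, 0, 0, 0, 0, 0, -0.38, 0, 0, 0, 0, 0, -0.38, 0, 0, 0]'

```text
time_s: 3.25
eef_pos: [0.6216, -0.0686, 0.0564]
tool_rot: [-1.563, -0.194, 0.194]
contact_force: [0.0, -0.4, 0.9]
finger_gap: 0.0453
```

```bash
python3 - <<'E'
from h import *
o=get_obs();print(o['contact_force'],o['eef_pos'])
for x in (15,-20,-35): target([x,0,56])
p,d=get_image("wrist");cv2.imwrite("pics/w3.png",p)
p,d=get_image("scene");cv2.imwrite("pics/s3.png",cv2.resize(p[170:370,170:400],None,fx=3,fy=3,interpolation=cv2.INTER_CUBIC))
E
```

```text
[ 0.0116602  -0.3957801   0.89378658] [ 0.62155631 -0.06856728  0.05641505]
W [ 0.6098 -0.0717  0.056 ] row [-0.078 -0.021 -0.003] 1 [ 0.0004  0.0001 -0.0001] -1 [-2.000e-04  6.000e-04  9.999e-01] 
W [ 0.5759 -0.0803  0.056 ] row [-0.304 -0.078 -0.003] 1 [ 0.0004  0.0001 -0.0001] -1 [-2.000e-04  6.000e-04  9.999e-01] 
W [ 0.5614 -0.084   0.056 ] row [-0.401 -0.103 -0.003] 1 [ 0.0004  0.0001 -0.0001] -1 [-2.000e-04  6.000e-04  9.999e-01]
```

View pics/w3.png

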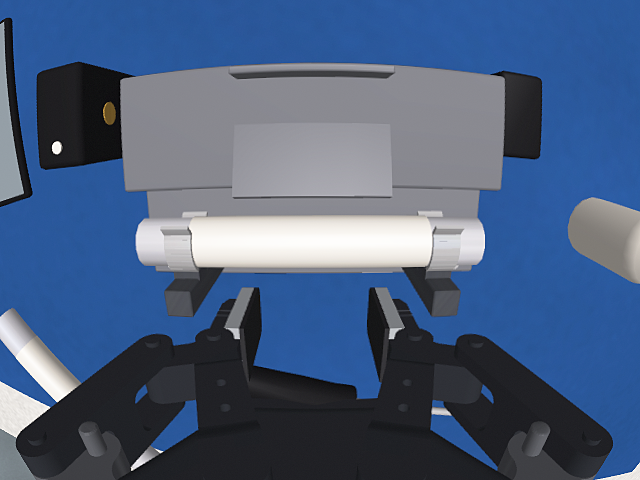

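View pics/s3.png

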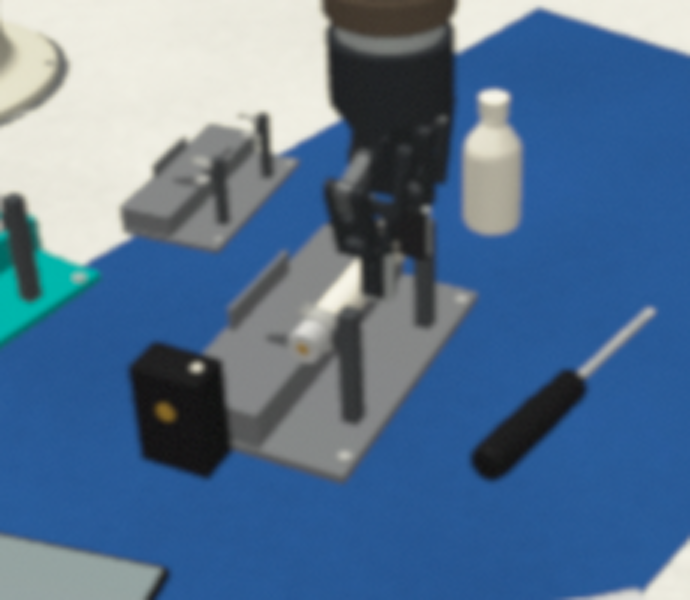

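>>> send_rows --rows '[-0.02, -0.005, 0, 0, 0, 0, -0.04, -0.01, 0, 0, 0, 0, -0.06, -0.015, 0, 0, 0, 0, -0.08, -0.02, 0, 0, 0, 0, -0.1, -0.025, 0, 0, 0, 0, -0.11, -0.028, 0, 0, 0, 0]'

```text
time_s: 3.95
eef_pos: [0.6053, -0.0729, 0.0575]
tool_rot: [-1.564, -0.196, 0.193]
contact_force: [0.4, -0.4, 0.3]
finger_gap: 0.0453
```

```bash
python3 - <<'E'
from h import *
p,d=get_image("wrist");cv2.imwrite("pics/w4.png",p)
E
```

```text
(no output)
```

View pics/w4.png

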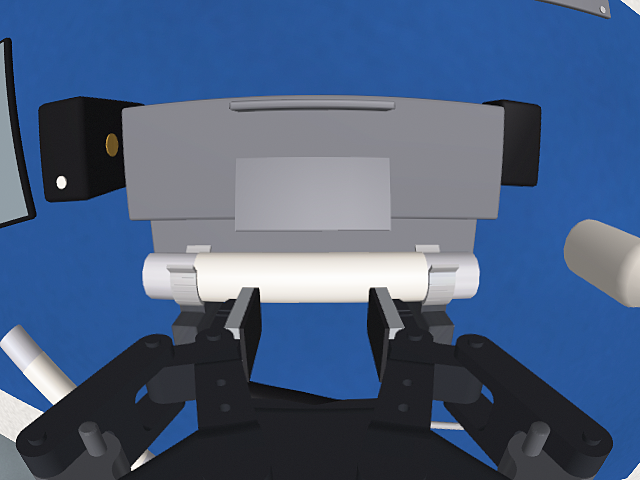

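```bash
python3 - <<'E'
from h import *
o=get_obs();e,r=o['eef_pos'],o['tool_rot'];R=Ro.from_rotvec(r).as_matrix()
for x in (-11,0,11):
  for y in (0,-5,-10,-15,-40):
    print(x,y,prw(e+R@(np.array([x,y,22.6])/1000),e,r).round(0))
c,s=np.cos(Q[2]),np.sin(Q[2]);print('tcp in stand',np.array([[c,s],[-s,c]])@(e[:2]-Q[:2])*1000,e[2])
P=np.array([[11,0,72],[0,0,83],[8,0,80],[-11,0,72]])/1000
print(prw(S(P,Q),e,r).round(0))
E
```

```text
-11 0 [[359. 265.]]
-11 -5 [[360. 269.]]
-11 -10 [[361. 272.]]
-11 -15 [[363. 277.]]
-11 -40 [[371. 301.]]
0 0 [[358. 286.]]
0 -5 [[359. 290.]]
0 -10 [[360. 295.]]
0 -15 [[361. 299.]]
0 -40 [[369. 326.]]
11 0 [[357. 306.]]
11 -5 [[358. 311.]]
11 -10 [[359. 315.]]
11 -15 [[360. 320.]]
11 -40 [[367. 350.]]
tcp in stand [10.27636073 -0.08043202] 0.0575107827234763
[[311. 300.]
 [311. 288.]
 [311. 302.]
 [311. 254.]]
```

```bash
python3 - <<'E'
import cv2
p=cv2.imread("pics/w4.png");cv2.imwrite("pics/w4c.png",cv2.resize(p[240:400,160:470],None,fx=2.5,fy=2.5,interpolation=cv2.INTER_CUBIC))
E
```

```text
(no output)
```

View pics/w4c.png

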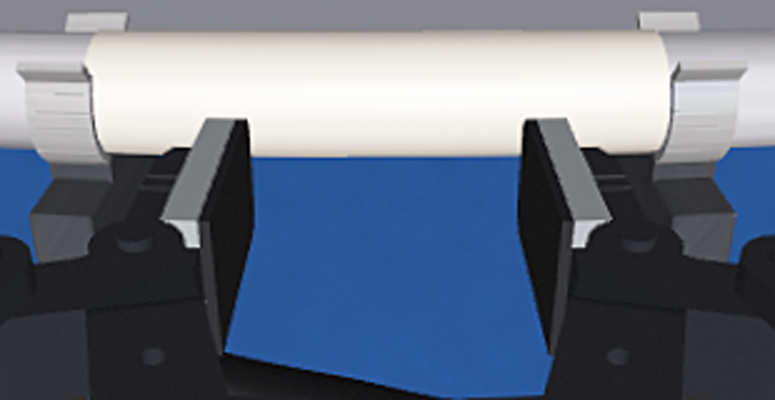

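```bash
python3 - <<'E'
from h import *
p,d=get_image("wrist");c=camera_info("wrist");K=c['K'];T=c['T_tool_cam']
for u,v in [(372,291),(380,300),(390,312),(398,326),(250,291),(245,291),(384,329),(373,290),(369,292),(313,270),(313,295),(313,300)]:
    a=np.array([(u-K[0,2])/K[0,0],(v-K[1,2])/K[1,1]]);th=np.linalg.norm(a);z=d[v,u];m=a/th*np.tan(th)*z
    P=T[:3,:3]@[m[0],m[1],z]+T[:3,3];print(u,v,z.round(4),(P*1000).round(1))
print(get_obs()['time_s'])
E
```

```text
372 291 0.1433 [-12.5 -34.2  23.9]
380 300 0.1355 [-12.4 -42.3  25.7]
390 312 0.1259 [-12.5 -52.3  27.6]
398 326 0.1159 [-12.6 -62.6  28.3]
250 291 0.1431 [-12.5 -34.3 -23.9]
245 291 0.1433 [-12.4 -34.1 -25.9]
384 329 0.1164 [-11.5 -62.4  23.8]
373 290 0.1445 [-12.4 -32.9  24.5]
369 292 0.152 [ -8.5 -26.2  24. ]
313 270 0.1536 [-16.9 -22.2   0.8]
313 295 0.1544 [ -6.4 -24.3   0.8]
313 300 0.1573 [ -3.2 -22.3   0.8]
4.05
```

```bash
python3 - <<'E'
from h import *
o=get_obs();r=o['tool_rot'];R=Ro.from_rotvec(r).as_matrix()
p,d=get_image("scene");cv2.imwrite("pics/s5.png",cv2.resize(p[200:320,240:360],None,fx=5,fy=5,interpolation=cv2.INTER_CUBIC))
e=o['eef_pos']
for z in(-28,28):
  for y in(0,-15,-31): print(z,y,((pr("scene",e+R@(np.array([0,y,z])/1000))-[240,200])*5).round())
E
```

```text
-28 0 [[238. 395.]]
-28 -15 [[237. 363.]]
-28 -31 [[235. 328.]]
28 0 [[303. 318.]]
28 -15 [[302. 287.]]
28 -31 [[301. 253.]]
```

View pics/s5.png

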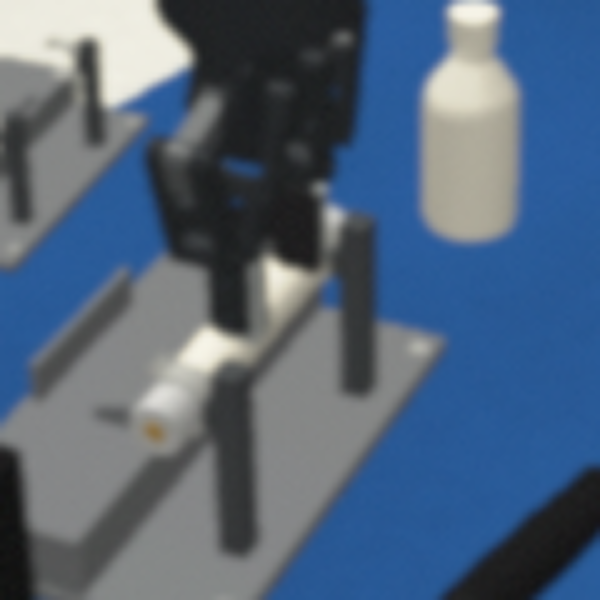

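```bash
python3 - <<'E'
from h import *
p,d=get_image("wrist");c=camera_info("wrist");K=c['K'];T=c['T_tool_cam']
v,u=np.mgrid[0:480,0:640];a=np.stack([(u-K[0,2])/K[0,0],(v-K[1,2])/K[1,1]],-1);th=np.linalg.norm(a,axis=-1)+1e-9
m=a/th[...,None]*(np.tan(th)*d)[...,None];P=(np.dstack([m,d])@T[:3,:3].T+T[:3,3])*1000
g=(d>0)&(v>285)&(abs(P[...,0])<45)
for lo in range(-70,70,7):
    k=g&(P[...,2]>=lo)&(P[...,2]<lo+7)&(P[...,1]<-26)&(d<.17)
    if k.any(): 
        i=np.argmax(np.where(k,P[...,1],-999));print(lo,P.reshape(-1,3)[i].round(),(u.flat[i],v.flat[i]))
target([27,0,57]);target([27,0,32])
E
```

```text
-70 [ -12. -107.  -63.] (np.int64(62), np.int64(398))
-63 [ -6. -26. -58.] (np.int64(177), np.int64(294))
-56 [ -8. -26. -53.] (np.int64(188), np.int64(292))
-49 [ -7. -26. -49.] (np.int64(197), np.int64(293))
-42 [-11. -26. -40.] (np.int64(215), np.int64(286))
-35 [-12. -29. -28.] (np.int64(242), np.int64(287))
-28 [ -0. -26. -21.] (np.int64(261), np.int64(310))
-21 [-13. -79. -21.] (np.int64(236), np.int64(351))
-14 [-11. -26.  -9.] (np.int64(288), np.int64(287))
-7 [-11. -26.  -0.] (np.int64(311), np.int64(287))
0 [ -8. -26.   7.] (np.int64(327), np.int64(293))
7 [-11. -26.   9.] (np.int64(332), np.int64(287))
14 [-10. -26.  20.] (np.int64(359), np.int64(289))
21 [  0. -26.  24.] (np.int64(367), np.int64(311))
28 [-11. -28.  30.] (np.int64(384), np.int64(287))
35 [ -9. -26.  40.] (np.int64(406), np.int64(290))
42 [-10. -26.  44.] (np.int64(416), np.int64(288))
49 [ -8. -26.  54.] (np.int64(437), np.int64(292))
56 [ -7. -26.  62.] (np.int64(453), np.int64(292))
63 [ -13. -102.   63.] (np.int64(552), np.int64(387))
W [ 0.6215 -0.0688  0.057 ] row [ 0.105  0.027 -0.003] 1 [ 0.0004  0.0007 -0.0001] -1 [-1.100e-03  7.000e-04  9.999e-01] 
W [ 0.6215 -0.0688  0.032 ] row [ 0.105  0.027 -0.17 ] 1 [ 0.0004  0.0007 -0.0001] -1 [-1.100e-03  7.000e-04  9.999e-01]
```

>>> send_rows --rows '[0.06, 0.015, 0, 0, 0, 0, 0.12, 0.03, 0, 0, 0, 0, 0.12, 0.03, 0, 0, 0, 0, 0.12, 0.03, -0.06, 0, 0, 0, 0.12, 0.03, -0.12, 0, 0, 0, 0.12, 0.03, -0.17, 0, 0, 0, 0.12, 0.03, -0.17, 0, 0, 0, 0.12, 0.03, -0.17, 0, 0, 0]'

```text
time_s: 4.95
eef_pos: [0.6234, -0.0684, 0.0317]
tool_rot: [-1.564, -0.195, 0.193]
contact_force: [-0.1, -0.0, -0.1]
finger_gap: 0.0452
```

```bash
python3 - <<'E'
from h import *
target([12,0,32]);target([-20,0,32])
p,d=get_image("wrist");cv2.imwrite("pics/w6.png",p)
p,d=get_image("scene");cv2.imwrite("pics/s6.png",cv2.resize(p[200:320,240:360],None,fx=5,fy=5,interpolation=cv2.INTER_CUBIC))
E
```

```text
W [ 0.6069 -0.0725  0.032 ] row [-0.11  -0.027  0.002] 1 [ 0.0004  0.0005 -0.0001] -1 [-8.000e-04  7.000e-04  9.999e-01] 
W [ 0.5759 -0.0803  0.032 ] row [-0.316 -0.079  0.002] 1 [ 0.0004  0.0005 -0.0001] -1 [-8.000e-04  7.000e-04  9.999e-01]
```

View pics/w6.png

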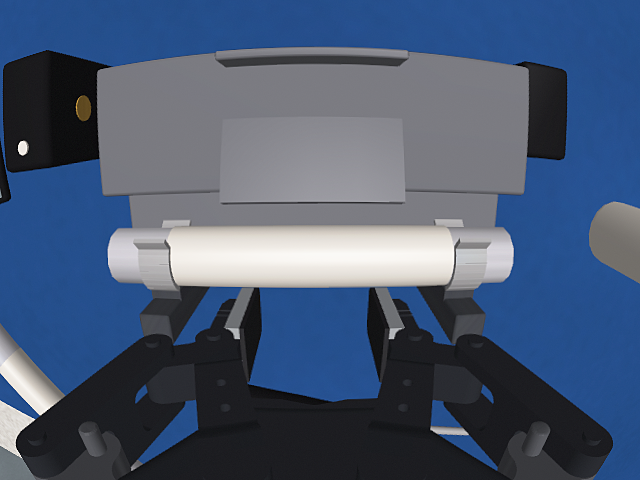

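View pics/s6.png

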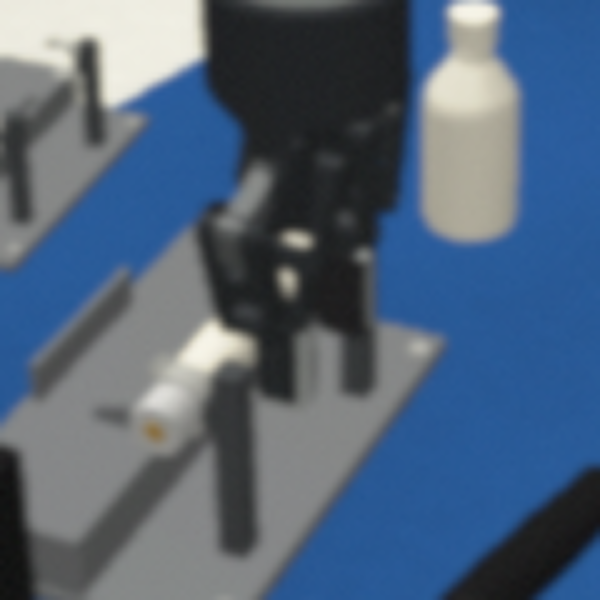

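>>> send_rows --rows '[-0.02, -0.005, 0, 0, 0, 0, -0.04, -0.01, 0, 0, 0, 0, -0.06, -0.015, 0, 0, 0, 0, -0.075, -0.019, 0, 0, 0, 0, -0.09, -0.022, 0, 0, 0, 0, -0.1, -0.025, 0, 0, 0, 0]'

```text
time_s: 5.65
eef_pos: [0.6103, -0.072, 0.0335]
tool_rot: [-1.564, -0.199, 0.189]
contact_force: [5.1, 1.3, 1.5]
finger_gap: 0.0452
```

```bash
python3 - <<'E'
from h import *
target([0,0,32]);target([-20,0,32])
p,d=get_image("wrist");cv2.imwrite("pics/w7.png",p)
E
```

```text
W [ 0.5953 -0.0754  0.032 ] row [-0.1   -0.023 -0.01 ] 1 [ 0.0004  0.0021 -0.0002] -1 [-3.300e-03  6.000e-04  9.998e-01] 
W [ 0.5759 -0.0803  0.032 ] row [-0.229 -0.055 -0.01 ] 1 [ 0.0004  0.0021 -0.0002] -1 [-3.300e-03  6.000e-04  9.998e-01]
```

View pics/w7.png

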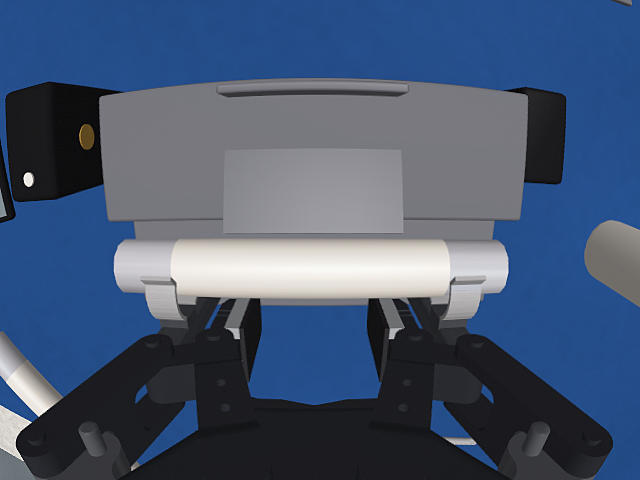

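>>> send_rows --rows '[-0.015, -0.004, 0, 0, 0, 0, -0.03, -0.008, 0, 0, 0, 0, -0.045, -0.011, 0, 0, 0, 0, -0.06, -0.015, 0, 0, 0, 0, -0.075, -0.019, 0, 0, 0, 0, -0.09, -0.022, 0, 0, 0, 0, -0.1, -0.025, 0, 0, 0, 0]'

```text
time_s: 6.4
eef_pos: [0.5945, -0.0759, 0.0334]
tool_rot: [-1.564, -0.199, 0.19]
contact_force: [-0.4, 0.5, 0.5]
finger_gap: 0.0452
```

```bash
python3 - <<'E'
from h import *
target([-20,0,32])
p,d=get_image("wrist");cv2.imwrite("pics/w8.png",p)
E
```

```text
W [ 0.5759 -0.0803  0.032 ] row [-0.124 -0.029 -0.009] 1 [ 0.0004  0.0018 -0.0001] -1 [-2.900e-03  6.000e-04  9.999e-01]
```

View pics/w8.png

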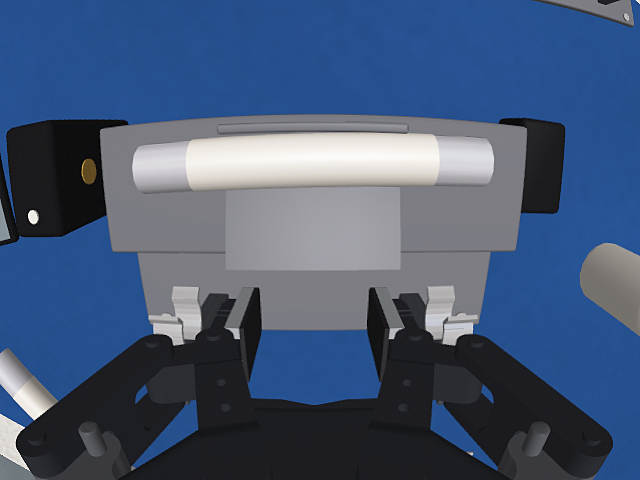

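>>> send_rows --rows '[0, 0, 0.1, 0, 0, 0, 0, 0, 0.25, 0, 0, 0, 0, 0, 0.45, 0, 0, 0, 0, 0, 0.65, 0, 0, 0, 0, 0, 0.75, 0, 0, 0]'

```text
time_s: 6.95
eef_pos: [0.5954, -0.076, 0.1502]
tool_rot: [-1.565, -0.202, 0.187]
contact_force: [0.4, -0.1, -0.9]
finger_gap: 0.0454
```

>>> send_rows --rows '[0, 0, 0, 0, 0, 0, 0, 0, 0, 0, 0, 0, 0, 0, 0, 0, 0, 0]' --claw 0

```text
time_s: 7.25
eef_pos: [0.595, -0.076, 0.1494]
tool_rot: [-1.565, -0.201, 0.188]
contact_force: [-0.2, -0.0, -0.9]
finger_gap: 0.002
```

```bash
python3 - <<'E'
from h import *
o=get_obs();print(o['finger_gap'])
target([-62,115,150])
p,d=get_image("wrist");cv2.imwrite("pics/w9.png",p);np.savez("pics/w9.npz",d=d,e=o['eef_pos'],r=o['tool_rot'])
p,d=get_image("top");cv2.imwrite("pics/t9.png",p)
E
```

```text
0.0020187098665510324
W [0.5071 0.021  0.15  ] row [-0.586  0.646  0.004] 1 [ 0.0005  0.0028 -0.0001] -1 [-4.400e-03  8.000e-04  9.999e-01]
```

View pics/w9.png

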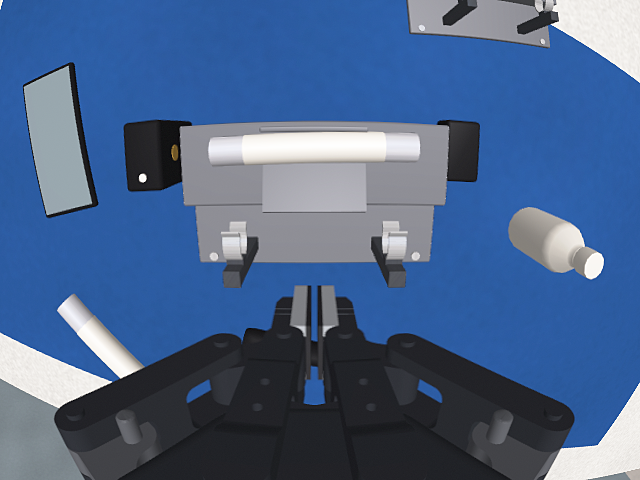

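```bash
python3 - <<'E'
from h import *
z=np.load("pics/w9.npz");d,e,r=z['d'],z['e'],z['r'];c=camera_info("wrist");K=c['K'];T=c['T_tool_cam']
def tool(u,v):
    a=np.array([(u-K[0,2])/K[0,0],(v-K[1,2])/K[1,1]]);th=np.linalg.norm(a);m=a/th*np.tan(th)*d[v,u]
    return T[:3,:3]@[m[0],m[1],d[v,u]]+T[:3,3]
for u,v in [(298,289),(302,288),(305,292),(327,289),(331,295)]: print((tool(u,v)*1000).round(1))
cc,s=np.cos(Q[2]),np.sin(Q[2])
for u,v in [(213,151),(416,147),(230,140),(313,134),(313,145),(400,147)]:
    W=Ro.from_rotvec(r).as_matrix()@tool(u,v)+e; print('stand',np.r_[np.array([[cc,s],[-s,cc]])@(W[:2]-Q[:2]),W[2]]*1000)
for y in(-75,75): print(prw(S(np.array([[-62,y,47],[-62,y,58]])/1000,Q),e,r))
E
```

```text
[-12.4 -31.7  -5.1]
[-11.9 -29.4  -3.6]
[-12.3 -34.2  -2.3]
[-12.3 -31.4   6.3]
[-12.6 -37.7   7.6]
stand [-61.69311192 -71.0464093   56.6675169 ]
stand [-64.82849228  71.87443567  58.1694985 ]
stand [-68.96736139 -59.05425477  53.71555612]
stand [-72.06250624  -0.364465    51.97700334]
stand [-64.44658301  -0.32840741  57.09070219]
stand [-64.30124293  60.43549869  57.29905518]
[[211.3428314  150.07356724]
 [207.16347213 150.90890058]]
[[415.94972811 150.32587007]
 [420.02206997 151.16783048]]
```

>>> send_rows --rows '[-0.12, 0.13, 0, 0, 0, 0, -0.3, 0.32, 0, 0, 0, 0, -0.48, 0.52, 0, 0, 0, 0, -0.586, 0.646, 0, 0, 0.0028, 0, -0.586, 0.646, -0.1, 0, 0.0028, 0, -0.586, 0.646, -0.3, 0, 0.0028, 0, -0.586, 0.646, -0.5, 0, 0.0028, 0, -0.586, 0.646, -0.5, 0, 0.0028, 0]'

```text
time_s: 8.15
eef_pos: [0.5043, 0.0204, 0.069]
tool_rot: [-1.563, -0.187, 0.201]
contact_force: [-0.7, -0.2, -0.8]
finger_gap: -0.0002
```

```bash
python3 - <<'E'
from h import *
o=get_obs();print(o['finger_gap'],o['contact_force'])
target([-62,115,16])
p,d=get_image("wrist");cv2.imwrite("pics/w10.png",p)
p,d=get_image("scene");cv2.imwrite("pics/s10.png",cv2.resize(p[190:350,200:360],None,fx=3.7,fy=3.7,interpolation=cv2.INTER_CUBIC))
print(((pr("scene",o['eef_pos']+[[0,0,0],[0,0,.028]])-[200,190])*3.7).round())
E
```

```text
-0.0001783479783831324 [-0.72824176 -0.15927714 -0.77152509]
W [0.5071 0.021  0.016 ] row [ 0.018  0.003 -0.354] 1 [ 0.0007 -0.0026 -0.0001] -1 [0.0041 0.001  0.9999] 
[[321. 148.]
 [319. 107.]]
```

View pics/w10.png

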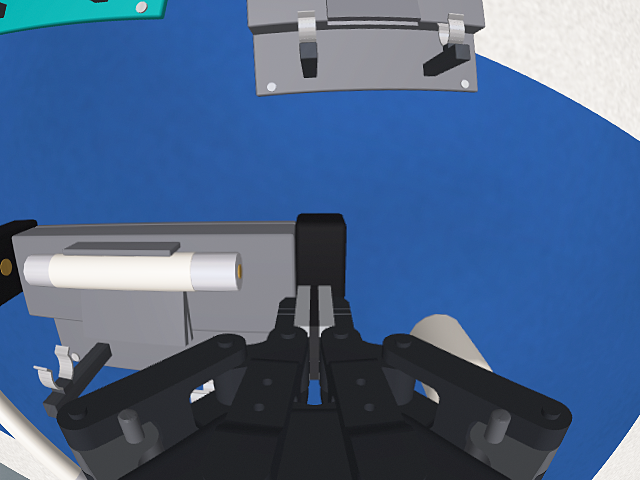

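View pics/s10.png

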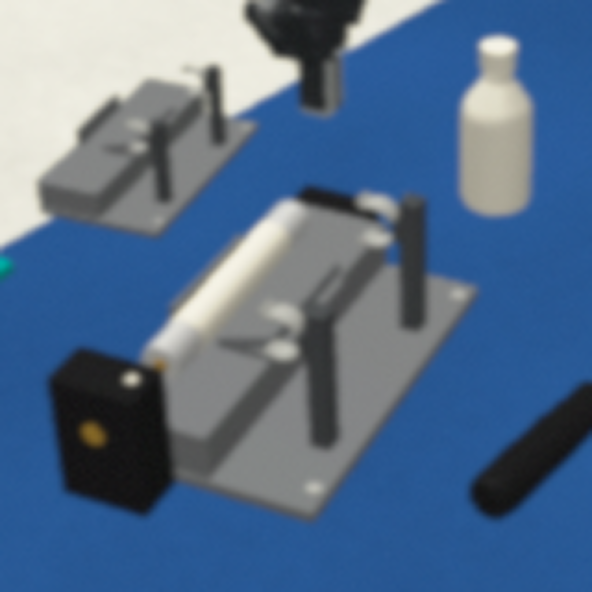

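```bash
python3 - <<'E'
from h import *
c=camera_info("top");D=np.load("pics/top0.npy")
cc,s=np.cos(Q[2]),np.sin(Q[2])
for u,v in [(252,245),(268,258),(257,262),(245,255)]:
    W=c['R'].T@(np.linalg.inv(c['K'])@[u,v,1]*D[v,u]-c['t']);print(W,np.array([[cc,s],[-s,cc]])@(W[:2]-Q[:2])*1000)
o=get_obs()
for x in np.arange(-30,50,10):
  pass
p,d=get_image("wrist");c=camera_info("wrist");K=c['K'];T=c['T_tool_cam']
v,u=np.mgrid[0:480,0:640];a=np.stack([(u-K[0,2])/K[0,0],(v-K[1,2])/K[1,1]],-1);th=np.linalg.norm(a,axis=-1)+1e-9
m=a/th[...,None]*(np.tan(th)*d)[...,None];P=(np.dstack([m,d])@T[:3,:3].T+T[:3,3])*1000
for uu,vv in [(402,338),(545,405),(560,430),(495,420),(230,340),(348,300)]: print(uu,vv,P[vv,uu].round())
E
```

```text
[0.55837078 0.12713121 0.11051482] [ 13.70966678 205.41349068]
[0.54353722 0.10992534 0.03196771] [ -4.8804677  192.35656729]
[0.53414471 0.12517145 0.06514227] [-10.26029998 209.43639241]
[0.54567227 0.14422902 0.07489859] [  5.57690163 225.09712955]
402 338 [-14. -73.  27.]
545 405 [ -15. -110.   55.]
560 430 [ -13. -117.   57.]
495 420 [ -13. -110.   42.]
230 340 [-14. -74. -24.]
348 300 [43. 74. 26.]
```

>>> send_rows --rows '[0.009, 0.003, -0.1, 0, 0, 0, 0.018, 0.003, -0.2, 0, -0.0026, 0, 0.018, 0.003, -0.3, 0, -0.0026, 0, 0.018, 0.003, -0.35, 0, -0.0026, 0, 0.018, 0.003, -0.35, 0, -0.0026, 0, 0.018, 0.003, -0.35, 0, -0.0026, 0]'

```text
time_s: 8.9
eef_pos: [0.5102, 0.0211, 0.0225]
tool_rot: [-1.565, -0.2, 0.188]
contact_force: [-0.6, -0.4, 0.7]
finger_gap: 0.0001
```

```bash
python3 - <<'E'
from h import *
o=get_obs()
for y in (90,62,59.5,55):target([-62,y,16])
p,d=get_image("wrist");cv2.imwrite("pics/w11.png",p)
p,d=get_image("scene");cv2.imwrite("pics/s11.png",cv2.resize(p[190:350,200:360],None,fx=3.7,fy=3.7,interpolation=cv2.INTER_CUBIC))
E
```

```text
W [ 0.5132 -0.0033  0.016 ] row [ 0.02  -0.162 -0.044] 1 [0.0005 0.0025 0.    ] -1 [ 4.e-03 -8.e-04 -1.e+00] 
W [ 0.52   -0.0304  0.016 ] row [ 0.065 -0.343 -0.044] 1 [0.0005 0.0025 0.    ] -1 [ 4.e-03 -8.e-04 -1.e+00] 
W [ 0.5206 -0.0329  0.016 ] row [ 0.069 -0.36  -0.044] 1 [0.0005 0.0025 0.    ] -1 [ 4.e-03 -8.e-04 -1.e+00] 
W [ 0.5217 -0.0372  0.016 ] row [ 0.077 -0.389 -0.044] 1 [0.0005 0.0025 0.    ] -1 [ 4.e-03 -8.e-04 -1.e+00]
```

View pics/w11.png

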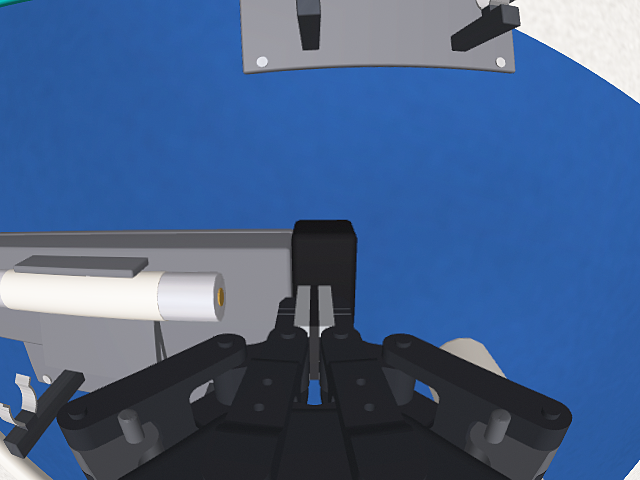

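View pics/s11.png

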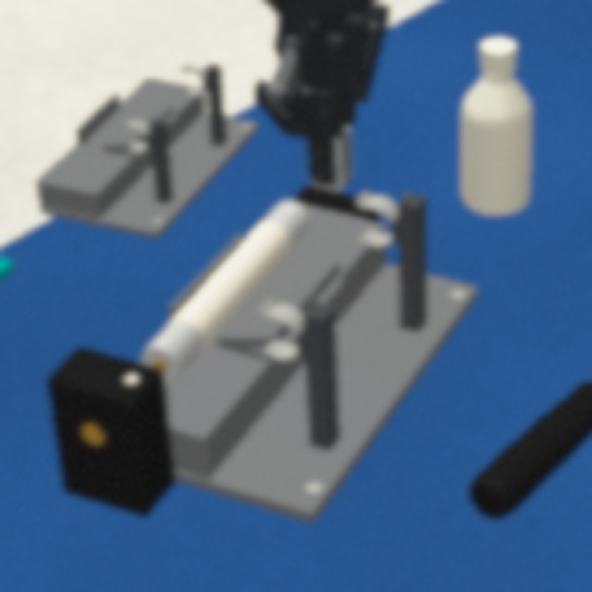

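>>> send_rows --rows '[-0.02, 0, -0.025, 0, 0.0025, 0, -0.02, 0, -0.05, 0, 0.0025, 0, -0.02, 0, -0.05, 0, 0.0025, 0, -0.005, -0.06, -0.05, 0, 0.0025, 0, 0.01, -0.11, -0.05, 0, 0.0025, 0, 0.02, -0.16, -0.05, 0, 0.0025, 0, 0.025, -0.18, -0.05, 0, 0.0025, 0, 0.025, -0.18, -0.05, 0, 0.0025, 0]'

```text
time_s: 9.8
eef_pos: [0.5144, -0.0066, 0.0155]
tool_rot: [-1.564, -0.194, 0.193]
contact_force: [0.6, 0.8, -0.1]
finger_gap: -0.0002
```

```bash
python3 - <<'E'
from h import *
o=get_obs()
for y in (75,62,59.5,55):target([-62,y,16])
p,d=get_image("wrist");cv2.imwrite("pics/w12.png",p)
E
```

```text
W [ 0.5168 -0.0178  0.016 ] row [ 0.016 -0.075  0.004] 1 [0.0005 0.0003 0.0003] -1 [ 5.000e-04 -8.000e-04 -9.997e-01] 
W [ 0.52   -0.0304  0.016 ] row [ 0.038 -0.159  0.004] 1 [0.0005 0.0003 0.0003] -1 [ 5.000e-04 -8.000e-04 -9.997e-01] 
W [ 0.5206 -0.0329  0.016 ] row [ 0.042 -0.175  0.004] 1 [0.0005 0.0003 0.0003] -1 [ 5.000e-04 -8.000e-04 -9.997e-01] 
W [ 0.5217 -0.0372  0.016 ] row [ 0.049 -0.204  0.004] 1 [0.0005 0.0003 0.0003] -1 [ 5.000e-04 -8.000e-04 -9.997e-01]
```

View pics/w12.png

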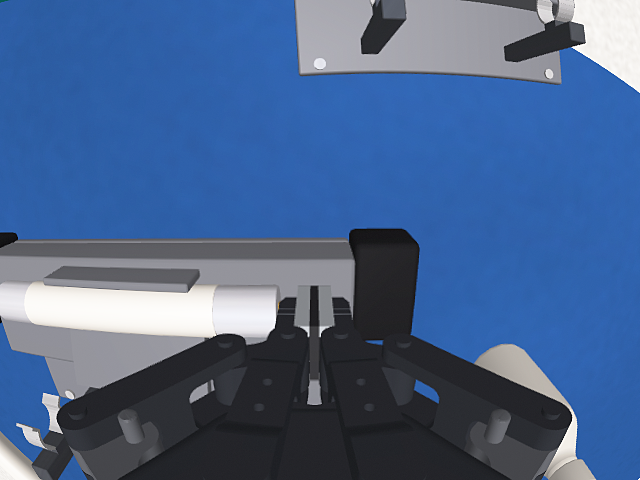

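>>> send_rows --rows '[0.006, -0.025, 0.003, 0, 0, 0, 0.012, -0.05, 0.003, 0, 0, 0, 0.018, -0.075, 0.003, 0, 0, 0, 0.024, -0.1, 0.003, 0, 0, 0, 0.03, -0.125, 0.003, 0, 0, 0, 0.035, -0.145, 0.003, 0, 0, 0, 0.037, -0.153, 0.003, 0, 0, 0]'

```text
time_s: 10.55
eef_pos: [0.5199, -0.0295, 0.0159]
tool_rot: [-1.564, -0.194, 0.193]
contact_force: [-0.9, 0.7, 0.4]
finger_gap: 0.0003
```

```bash
python3 - <<'E'
from h import *
o=get_obs()
for y in (62,59.5,55):target([-62,y,16])
p,d=get_image("wrist");cv2.imwrite("pics/w13.png",p)
p,d=get_image("scene");cv2.imwrite("pics/s13.png",cv2.resize(p[190:350,200:360],None,fx=3.7,fy=3.7,interpolation=cv2.INTER_CUBIC))
E
```

```text
W [ 0.52   -0.0304  0.016 ] row [ 0.001 -0.006  0.   ] 1 [0.0005 0.0003 0.0003] -1 [ 5.000e-04 -8.000e-04 -9.997e-01] 
W [ 0.5206 -0.0329  0.016 ] row [ 0.005 -0.022  0.   ] 1 [0.0005 0.0003 0.0003] -1 [ 5.000e-04 -8.000e-04 -9.997e-01] 
W [ 0.5217 -0.0372  0.016 ] row [ 0.012 -0.051  0.   ] 1 [0.0005 0.0003 0.0003] -1 [ 5.000e-04 -8.000e-04 -9.997e-01]
```

View pics/w13.png

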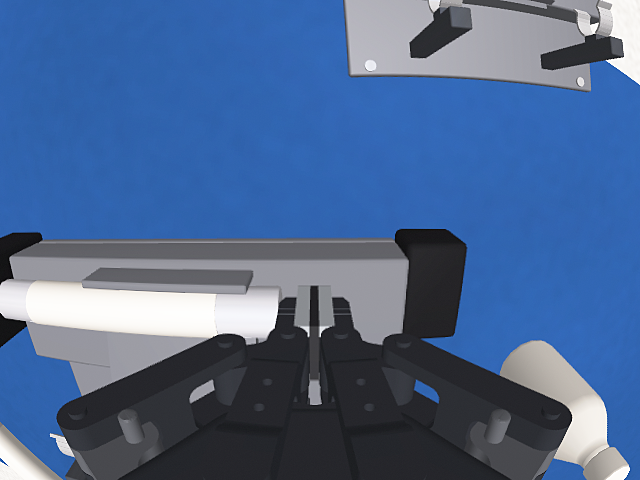

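View pics/s13.png

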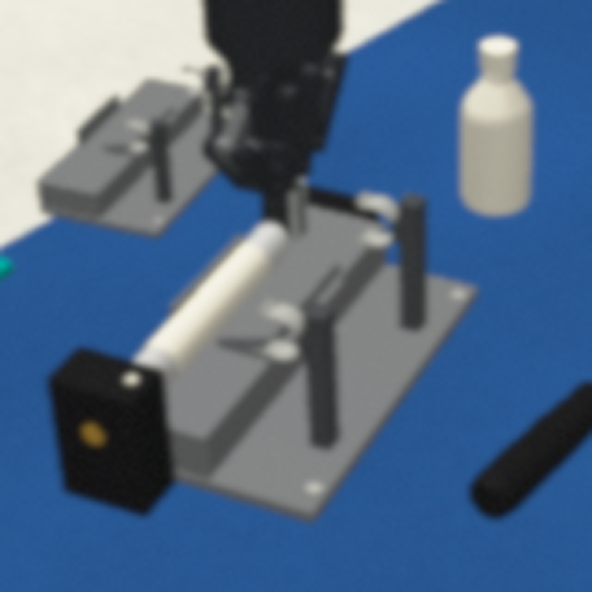

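Now creep on, watching the force.

>>> send_rows --rows '[0.002, -0.008, 0, 0, 0, 0, 0.004, -0.016, 0, 0, 0, 0, 0.006, -0.024, 0, 0, 0, 0, 0.006, -0.024, 0, 0, 0, 0]'

```text
time_s: 11.05
eef_pos: [0.5207, -0.0332, 0.0158]
tool_rot: [-1.564, -0.193, 0.193]
contact_force: [-0.0, 0.0, -0.2]
finger_gap: -0.0001
```

>>> send_rows --rows '[0.001, -0.006, 0, 0, 0, 0, 0.003, -0.012, 0, 0, 0, 0, 0.003, -0.012, 0, 0, 0, 0]'

```text
time_s: 11.35
eef_pos: [0.5211, -0.0347, 0.0159]
tool_rot: [-1.563, -0.194, 0.193]
contact_force: [0.5, 3.1, 0.1]
finger_gap: 0.0001
```

>>> send_rows --rows '[0.001, -0.006, 0, 0, 0, 0, 0.003, -0.012, 0, 0, 0, 0, 0.003, -0.012, 0, 0, 0, 0, 0.003, -0.012, 0, 0, 0, 0]'

```text
time_s: 11.75
eef_pos: [0.5212, -0.0348, 0.0159]
tool_rot: [-1.56, -0.194, 0.194]
contact_force: [-2.8, 11.1, 3.5]
finger_gap: -0.0001
```

>>> send_rows --rows '[-0.005, 0.02, 0, 0, 0, 0, -0.015, 0.06, 0, 0, 0, 0, -0.035, 0.14, 0, 0, 0, 0, -0.05, 0.2, 0, 0, 0, 0, -0.05, 0.2, 0.15, 0, 0, 0, -0.05, 0.2, 0.4, 0, 0, 0, -0.05, 0.2, 0.7, 0, 0, 0, -0.05, 0.2, 0.9, 0, 0, 0]'

```text
time_s: 12.55
eef_pos: [0.5139, -0.0042, 0.1539]
tool_rot: [-1.56, -0.196, 0.193]
contact_force: [-0.0, 0.1, 0.7]
finger_gap: 0.0003
```

>>> send_rows --rows '[-0.1, 0.1, 0.2, 0, 0, 0, -0.25, 0.2, 0.3, 0, 0, 0, -0.4, 0.3, 0.3, 0, 0, 0, -0.4, 0.3, 0.3, 0, 0, 0, -0.4, 0.3, 0.3, 0, 0, 0]'

```text
time_s: 13.05
eef_pos: [0.4538, 0.0414, 0.1992]
tool_rot: [-1.561, -0.198, 0.193]
contact_force: [1.2, -0.2, -0.6]
finger_gap: -0.0003
```

```bash
python3 - <<'E'
from h import *
o=get_obs();print(o['time_s'],o['contact_force'])
np.savez("pics/e.npz",e=o['eef_pos'],r=o['tool_rot'])
p,d=get_image("wrist");cv2.imwrite("pics/w14.png",p)
t,d=get_image("top");cv2.imwrite("pics/t14.png",cv2.resize(t[180:310,290:480],None,fx=4,fy=4,interpolation=cv2.INTER_CUBIC))
p,d=get_image("scene");cv2.imwrite("pics/s14.png",p)
L=lambda y:S(np.array([[-62,y,47]])/1000,Q)
for y in(-105,45): print((pr("top",L(y))-[289.6,179.6])*4,prw(L(y),o['eef_pos'],o['tool_rot']))
E
```

```text
13.05 [ 1.2469999  -0.17993097 -0.59850018]
[[600.00798589 257.31165014]] [[ 74.47225986 262.23727433]]
[[269.36975307 347.77220135]] [[202.90669292 265.61465368]]
```

View pics/w14.png

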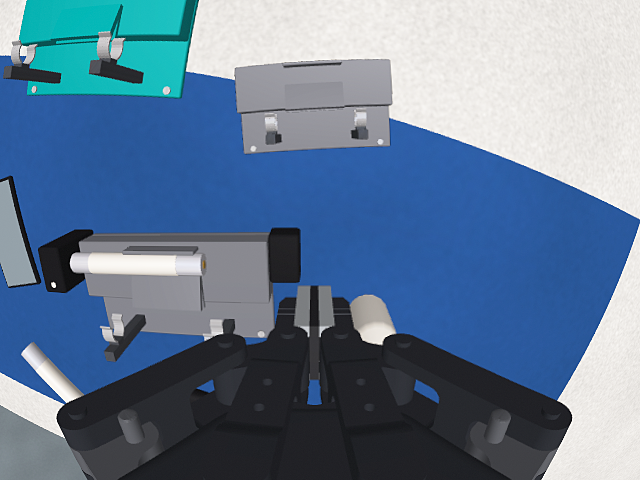

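View pics/t14.png

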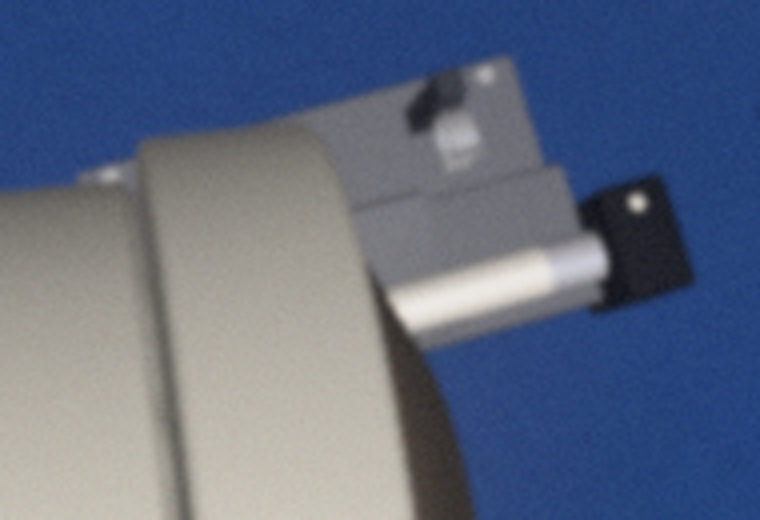

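View pics/s14.png

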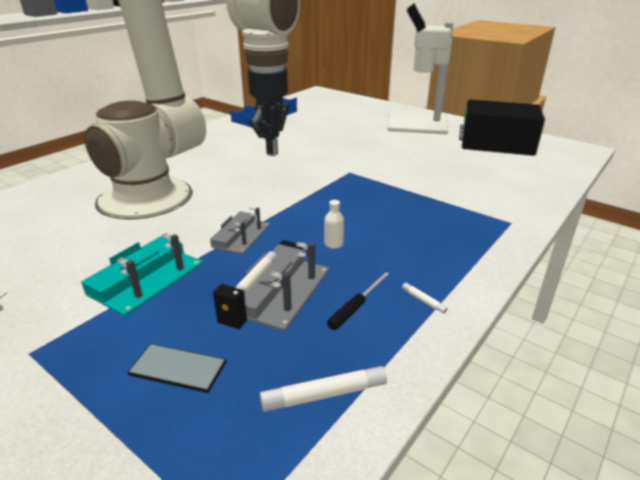

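The lamp sits in the trough. Its dock-side end is at about (72,262) in the wrist view, against the block, and its other end is at about (205,265), close to the predicted (203,266). The bystanders look unmoved and the arm is clear.

```bash
python3 -c "
from station import *
print(finish_job())"
```

```text
the job is handed in; nothing more can be done
None
```

I pulled the lamp out of both clips with two fingers behind it. It came out straight and rolled into the trough. I then pushed its free end with the shut fingers until it stopped against the charging block. The arm was clear and touching nothing when I handed the job in at about 13 s.

**Last checks:**
- **Push:** on the last push the lamp did not move further, and the force rose from about 3 N to 11 N. That is a solid stop against the block.
- **Position:** the wrist view afterwards shows both lamp ends within a few pixels of where a fully home lamp should appear. The end at the block is touching it in both the wrist and top views. The arm hid the far half of the lamp in the top view.
- **Surroundings:** the bottle, screwdriver, phone and look-alikes appear unmoved in the scene picture.

**One disagreement:** the finger tips turned out to be about 28 mm behind the stated TCP. Because of this, my first pull passed just above the lamp without touching it, and I repeated it 25 mm lower.

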